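Refill the paint-cake magazine

ROBOT

A 7-joint arm with a two-finger parallel gripper is mounted at the origin on the work surface. World frame = base frame: x ahead of the robot, y to its left, z up, the work surface at z = 0. Lengths are in m, angles in rad, forces in N, time in s.
With the tool pointing down it reaches from about 0.4 to 0.875 m from the base axis. Payload 6.5 kg.
Tool frame: the origin (TCP) lies midway between the tips of the shut fingers; the grasp point (between the pads) lies 19 mm behind it; z points along the fingers, y is the line along which they close (so a half turn about z gives the same grasp; the last joint's range is limited). The gripper opens to 85 mm and grips with 20 to 120 N. Pads are 22 mm wide; open, the fingers measure 114 mm over their backs; the gripper's body (76 mm by 85 mm) begins 54 mm behind the grasp point. The pads swing forward as they close: fully open they stand 13 mm farther back than shut.
Start: joints at [-1.323, 0.536, -0.004, 1.538, 0.003, 1.067, -0.071], TCP at [0.201, 0.618, 0.231] pointing down, gripper open.
Joint ranges: [-2.7, 2.7], [-0.37, 2.16], [-1.27, 1.26], [0.24, 2.4], [-1.31, 4.45], [0.19, 1.91], [-2.76, 2.76]. Speed limits (rad/s): [2.39, 2.39, 3.14, 3.14, 3.14, 3.14, 3.14].

INTERFACE

Orientations are given as [roll, pitch, yaw] about the fixed x, y, z axes, in that order (R = Rz(yaw) Ry(pitch) Rx(roll)).
In Python, from bench import manip gives the robot as it stands. The module is installed in compiled form; this text tells all that it offers.
- The arm moves only by the tool arm_command, never from a script. Its argument "increments" is one flat list of numbers, 7 for each row, row after row: the shift along the tool's x, y, z in m, then the turn, a rotation vector about the tool's x, y, z in degrees, then the closure, from 0 (fully open) to 1 (shut). In form: [tx, ty, tz, ax, ay, az, jaw, tx, ty, tz, ax, ay, az, jaw, ...]. A call has 1 to 20 rows; each row shifts and turns the commanded pose from where the row before left it, along the tool's axes as they then stand; what a row does not reach is not made up. A row lasts 1/8 s, in which the tool goes at most 62.5 mm and 10.7 degrees, less where a joint would pass 70% of its speed; a pose out of reach is approached as far as the arm can. A call with a gripper value outside its range is refused whole. The fingers move at their own pace and stop on an object; the grip force is fixed at half the most. Time passes only in rows, so rows that do not move let the fingers close. It gives the time, the measured TCP pose, the force, the opening and the grip force at its end, in the units of the state.
- manip.get_state(): the state, without advancing time (a new reading comes with each control period).
- manip.grab_frame(name): name is "side" or "top" or "wrist"; returns a dict with "color" (480x640x3 uint8, blue, green, red), "z_map" (480x640 float32, m along the optical axis (not along the pixel's ray), 0 where there is no reading), "fovy" (degrees; the focal length in pixels is half the picture's height over the tangent of half this angle, whatever the lens; pixels are square), "cx", "cy" (the principal point, pixels), "R" (3x3) and "t" (3): a world point X has camera coordinates R X + t; the wrist camera has in their place "tool_from_camera" (4x4, takes a point from camera to tool coordinates, whose origin is the TCP and whose axes are the flange's). Camera axes: x right, y down, z forward; pixel columns grow to the right and rows downward; lengths in m; the calibration is good to about 2 mm. The wrist camera is an equidistant fisheye: a pixel r from the principal point sees the ray r / f radians off the axis. A picture is of the moment at which its call begins: read the wrist's pose just before it.
- manip.job_done(): hands the job in; it is judged then, once.
The state is a dict: "time": time; "qpos": joint angles; "dq": joint speeds; "joint_efforts": joint torques, N m; "ee_pos": TCP position; "orientation": TCP orientation; "force": force on the tool from outside, world axes, zero at the start; "torque": the same for the moment, N m; "gripper_width": finger opening in m; "finger_force": force on a finger pad.
Only numpy, scipy, OpenCV 4.12 (cv2) and the standard library are available. Lean on these libraries where they do the work, as an engineer would, in place of code of your own. Each camera call takes 0.05 s, during which the arm holds its last target. There are 200 camera calls.

TASK

Unlock the dispenser: pull its red spring plunger knob up and twist it clockwise until it drops into its rest notch and stays up by itself, then slide the yellow gate fully open by its black tab. Then press the blue paint cake down into the open magazine until it snaps in under the two catches, leave the knob parked and the gate open, and leave everything else where it stands.

Things in the scene. Friction and masses are not known exactly. Their poses are not given: they have to be found in the camera images.
- dispenser: fixed blue box with a flat aluminium top (the deck), 100 mm high. Origin on the counter under the centre of the magazine mouth. In its own frame the box spans x -50 to 125, y -55 to 130 mm; the plunger axis is at x 0, y 85; the gate opens along +x. A steel bracket under the knob spans x -22 to 22, y 64 to 126, up to z 114, and its brass cam collar (radius 19) reaches z 126.
- mouth (a point): centre of the magazine's round mouth, level with the deck; axes as the dispenser's. The mouth narrows from 64 mm across at the deck to a 52 mm bore 8 mm below. Two spring catches stick in at +y and -y: sloped on top, flat below, 41 mm free between their noses, undersides 13 mm below the deck. A cake pushed down until its top is 16 to 20 mm below the deck snaps in under them.
- follower (a joint): how far the grey follower (36 mm disc) in the magazine is pressed down, m. At 0 its top is 7 mm below the deck, so a cake set level in the mouth rests with its top 13 mm above the deck. Spring 4 N at 0, 7 N at 0.026; stop at 0.044. With a cake held under the catches it reads about 0.026. With the catches' resistance the push takes about 4 to 9 N.
- knob_grip (a point): centre of the plunger's red bar knob, 44 mm long, 14 mm thick, 16 mm high, 136 mm above the counter when the pin is in. It moves and turns with the knob: its z is up, its own y runs along the bar, so fingers close along its x. At the start the bar lies along the dispenser's y.
- plunger (a joint): height by which the plunger pin and knob are pulled up, m: 0 pin in (gate locked), 0.014 the upper stop. Spring 5 N at 0, about 10 N at 0.011. Raised 0.0105 or more the knob can be turned over the ridge; sunk in the rest notch it reads about 0.007.
- knob (a joint): turn of the knob, rad, clockwise seen from above: 0 as found, 1.1 the stop. The rest notch is at 1.05 (60 degrees). It cannot turn while the plunger is down. Between 0.4 and 0.7 it is only on the ridge.
- gate_tab (a point): top centre of the black upright tab on the yellow gate: 10 mm thick along the sliding direction, 34 mm wide, 26 mm high, its top 132 mm above the counter. Axes as the dispenser's. The gate is a 76 mm square plate covering the mouth, its top 6 mm above the deck; the tab is 25 mm from its centre towards +x.
- gate (a joint): how far the gate is open along the dispenser's +x, m: 0 closed, 0.075 fully open (stop). It slides against about 1.5 N of friction and stays where it is left. The plunger pin blocks it until the plunger is up; there is up to 2 mm of free play.
- cake_blue: loose blue paint cake, a solid disc 50 mm in diameter, 20 mm thick, edges bevelled 1.5 mm, about 60 g, lying flat on the counter; origin at the centre of its underside. Held by its upper 8 to 11 mm it can be set into the mouth without the fingers touching the deck.
- cake_red: loose red paint cake of the same size, to be left alone.
- cake_yellow: loose yellow paint cake of the same size, to be left alone.
- bottle_green: loose green paint bottle, 72 mm in diameter, 190 mm tall, standing; origin at the centre of its underside. To be left alone.
- bottle_red: loose red paint bottle, same size, to be left alone.
- bottle_gold: loose gold paint bottle, same size, to be left alone.
- bottle_blue: loose blue paint bottle, same size, to be left alone.
- cup: loose paper cup, 68 mm across the rim, 75 mm tall, standing; origin at the centre of its underside. To be left alone.
- brush: loose wooden brush, 190 mm long, lying; to be left alone.
There are look-alikes about, which are no part of the job. What is meant by the cake_blue is not grey or turquoise, and is the smaller of those in its own colour.

How it is judged:
On the way, in this order (a step that is already met when the one before it is completed fails the run):
1. the plunger is up and sits in its rest notch, with the knob let go (value of joint plunger between 0.006 and 0.0092 m and value of joint knob above 0.88 rad and contact force between the fingers and dispenser below 0.3 N), for 0.2 s.
2. the gate is fully open (value of joint gate above 0.068 m and value of joint plunger above 0.006 m), for 0.1 s.
At the end, for the whole second after the job is handed in: the blue cake lies level (within 7 degrees, its +z side up as found), centred in the bore under both catches (underside at least 31 mm below the deck), at rest; the gate is open at least 68 mm; the plunger is up in its rest notch (6 to 9.2 mm, turned at least 0.88 rad); the robot touches nothing (all of step 2 and z of cake_blue in the frame of mouth below -0.031 m and horizontal distance between cake_blue and mouth below 0.004 m and angle between cake_blue's own z axis and vertical below 0.12 rad and linear speed of cake_blue below 0.02 m/s and value of joint plunger below 0.0092 m and value of joint knob above 0.88 rad).
It fails at once if another paint cake is pushed more than 30 mm from its place (distance of any of cake_red, cake_yellow from where it was at the start of the episode above 0.03 m).
It fails at once if a bottle, the cup or the brush is pushed more than 40 mm from its place (distance of any of bottle_green, bottle_red, bottle_gold, bottle_blue, cup, brush from where it was at the start of the episode above 0.04 m).
It also fails if it takes over 72 s, if anything falls off the work surface, if the arm or the gripper's body presses on something with over 40 N, if the wrist force passes 120 N, or if a joint passes its speed limit or range.

## Working session

There is one attempt and no reset: what is moved stays moved. The work goes in short steps, Python scripts to look and compute and a tool call to move; the robot and the scene stay as the last step left them, time stands still between calls to the robot, and variables do not carry over. Pictures are saved under pics/ and viewed, at most 10 in all, crops included, and the job is handed in when it is done.

Besides the shell and the picture viewer there is one more tool, called after "Request:" as name(argument=value, ...), one argument or row to a line, values as JSON. arm_command: Moves the arm, as the interface text tells. Its arguments: {"type":"object","properties":{"increments":{"type":"array","items":{"type":"number"}}},"required":["increments"]}

```bash
mkdir -p pics; cat > h.py <<'E'
import numpy as np, cv2
from bench import manip
from scipy.spatial.transform import Rotation as Ro
def pts(f):
    fl=240/np.tan(np.radians(f["fovy"])/2); z=f["z_map"].astype(float)
    v,u=np.mgrid[0:480,0:640]
    c=np.stack([(u-f["cx"])/fl*z,(v-f["cy"])/fl*z,z],-1)
    return (c-np.array(f["t"]))@np.array(f["R"])   # R^T (c-t)
def pose(s=None):
    s=s or manip.get_state(); return np.array(s["ee_pos"]),Ro.from_euler('xyz',s["orientation"]).as_matrix()
E
python3 - <<'E'
from h import *
s=manip.get_state();print({k:np.round(v,3) for k,v in s.items()})
for n in("top","side"):
    f=manip.grab_frame(n);cv2.imwrite(f"pics/{n}0.png",f["color"]);np.savez(f"{n}0.npz",**f)
    print(n,f["fovy"],np.round(f["R"],3).tolist(),np.round(f["t"],3))
E
```

```text
{'time': np.float64(0.0), 'qpos': array([-1.323,  0.537, -0.004,  1.539,  0.003,  1.067, -0.071]), 'dq': array([ 0.   , -0.   ,  0.001,  0.   , -0.001,  0.001,  0.   ]), 'joint_efforts': array([-1.0000e-03, -5.8339e+01,  1.0490e+00, -2.5910e+01,  1.2000e-02,
        9.0000e-03,  0.0000e+00]), 'ee_pos': array([0.2  , 0.618, 0.23 ]), 'orientation': array([-3.14 ,  0.   ,  2.828]), 'force': array([ 0.334, -0.787, -0.55 ]), 'torque': array([ 0.061,  0.014, -0.006]), 'finger_force': np.float64(0.0), 'gripper_width': np.float64(0.086)}
top 43.49700185406351 [[0.015, -1.0, -0.007], [-0.998, -0.014, -0.063], [0.063, 0.008, -0.998]] [-0.011  0.559  1.617]
side 52.48827276047731 [[0.981, 0.193, 0.009], [0.128, -0.612, -0.78], [-0.145, 0.767, -0.625]] [-0.563 -0.004  1.141]
```

View pics/top0.png

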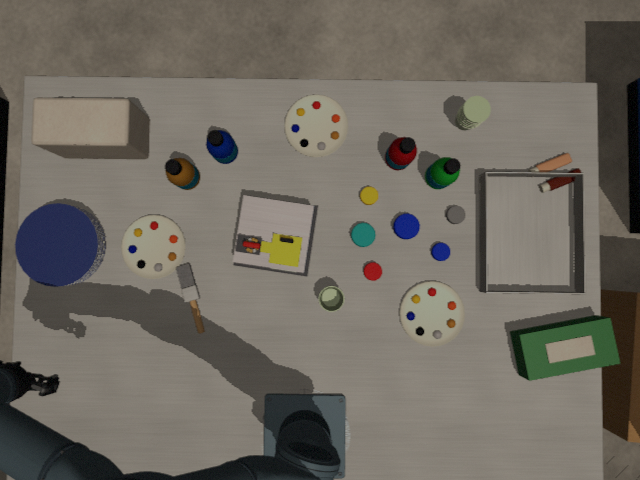

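View pics/side0.png

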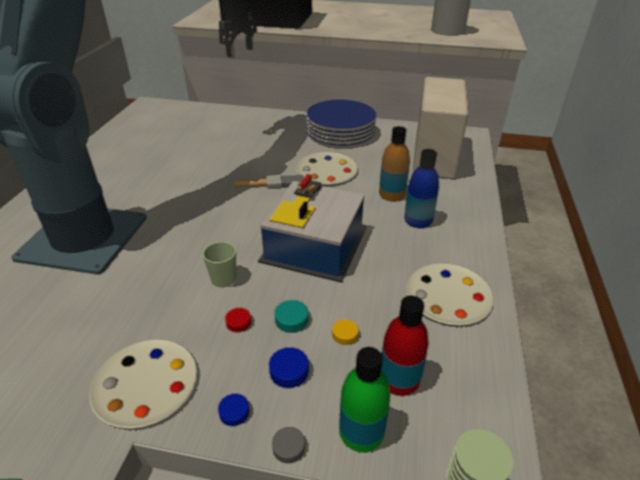

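The top view shows the dispenser around (275,233), with the knob at (252,245), the gate at (286,249) and its tab at (287,239). The smaller blue cake is at (440,251) in the top view and (234,408) in the side view. Next I measure these in both views.

```bash
cat > m.py <<'E'
from h import *
def comp(n,mask,P,zr,roi):
    m=mask&(P[...,2]>zr[0])&(P[...,2]<zr[1])
    r=np.zeros_like(m);r[roi[1]:roi[3],roi[0]:roi[2]]=1;m&=r
    q=P[m];print(n,m.sum(),"mean",q.mean(0).round(4),"min",np.percentile(q,2,0).round(4),"max",np.percentile(q,98,0).round(4));return m,q
R={"top":dict(cake=(425,238,455,265),red=(235,232,264,258),gate=(265,230,305,268),deck=(230,190,320,278)),
   "side":dict(cake=(215,390,255,428),red=(290,172,322,196),gate=(270,192,318,226),deck=(260,180,370,240))}
for n in("top","side"):
    f=dict(np.load(n+"0.npz"));P=pts(f);h=cv2.cvtColor(f["color"],cv2.COLOR_BGR2HSV).astype(int);H,S,V=h[...,0],h[...,1],h[...,2]
    _,q=comp(n+" cake",(H>105)&(H<130)&(S>150),P,(.015,.03),R[n]["cake"])
    print(cv2.minEnclosingCircle(q[:,:2].astype(np.float32)))
    _,q=comp(n+" red",((H<8)|(H>172))&(S>130)&(V>60),P,(.1,.2),R[n]["red"]);print(cv2.minAreaRect((q[:,:2]*1000).astype(np.float32)))
    _,q=comp(n+" gate",(H>22)&(H<35)&(S>150),P,(.095,.115),R[n]["gate"]);print(cv2.minAreaRect((q[:,:2]*1000).astype(np.float32)))
    comp(n+" tab",(V<70),P,(.122,.145),R[n]["gate"])
    _,q=comp(n+" deck",V>=0,P,(.09,.11),R[n]["deck"]);print(cv2.minAreaRect((q[:,:2]*1000).astype(np.float32)))
E
python3 m.py
```

```text
top cake 240 mean [ 0.4971 -0.3616  0.0209] min [ 0.4762 -0.3834  0.0154] max [ 0.5174 -0.3392  0.0284]
((0.49719950556755066, -0.36138710379600525), 0.024562306702136993)
top red 94 mean [0.5041 0.1382 0.1431] min [0.4963 0.1185 0.1179] max [0.5127 0.1582 0.1504]
((503.9030456542969, 138.68211364746094), (41.42972946166992, 14.500238418579102), 82.53790283203125)
top gate 833 mean [0.4919 0.0578 0.1065] min [0.4569 0.0185 0.0996] max [0.5285 0.1031 0.1134]
((493.9530029296875, 62.59540939331055), (91.68900299072266, 74.34158325195312), 83.187744140625)
top tab 53 mean [0.5179 0.051  0.1326] min [0.5123 0.036  0.1249] max [0.5247 0.0663 0.1393]
top deck 4238 mean [0.5392 0.0828 0.1018] min [ 0.4486 -0.0037  0.0941] max [0.6217 0.1763 0.1092]
((535.2844848632812, 87.5531234741211), (185.3245086669922, 174.9293670654297), 82.229248046875)
side cake 648 mean [ 0.5001 -0.3665  0.019 ] min [ 0.4791 -0.3874  0.0162] max [ 0.5218 -0.3442  0.0215]
((0.4994892179965973, -0.36534205079078674), 0.024436188861727715)
side red 91 mean [0.5072 0.1298 0.1398] min [0.4994 0.1148 0.1296] max [0.514  0.1523 0.144 ]
((506.19989013671875, 134.26992797851562), (20.598827362060547, 38.84749221801758), 12.550312042236328)
side gate 743 mean [0.4941 0.055  0.1053] min [0.4586 0.0147 0.1026] max [0.5326 0.1169 0.1097]
((498.4089050292969, 68.81636810302734), (110.74241638183594, 75.56179809570312), 82.00188446044922)
side tab 54 mean [0.5217 0.0436 0.1286] min [0.5166 0.0306 0.1227] max [0.5256 0.0628 0.1327]
side deck 3809 mean [0.5413 0.0693 0.1002] min [ 0.4487 -0.0081  0.0926] max [0.626  0.1693 0.1069]
((536.8189086914062, 85.34198760986328), (190.3047637939453, 177.710205078125), 81.98165130615234)
```

```bash
cat > plan.py <<'E'
import sys
from h import *
def plan(pos,yaw,n,jaw):
    "rows from the present measured pose to pos/yaw (deg), tool straight down"
    p,R=pose();G=Ro.from_euler('xyz',[180,0,yaw],degrees=True).as_matrix()
    rv=Ro.from_matrix(R.T@G).as_rotvec();out=[]
    d=(np.array(pos)-p)/n;rd=np.degrees(rv/n)
    print("from",p.round(4),"total turn",np.degrees(rv).round(1))
    for i in range(n):
        Ri=R@Ro.from_rotvec(rv*i/n).as_matrix()
        print(", ".join(f"{x:.4f}" for x in Ri.T@d)+", "+", ".join(f"{x:.1f}" for x in rd)+f", {jaw},")
if __name__=="__main__":
    a=[float(x) for x in sys.argv[1:]];plan(a[:3],a[3],int(a[4]),a[5])
E
python3 plan.py .505 .138 .25 82 12 0
```

```text
from [0.2005 0.6177 0.2305] total turn [-0.1  0.1 80. ]
-0.0365, -0.0302, -0.0016, -0.0, 0.0, 6.7, 0.0,
-0.0397, -0.0258, -0.0016, -0.0, 0.0, 6.7, 0.0,
-0.0425, -0.0210, -0.0016, -0.0, 0.0, 6.7, 0.0,
-0.0446, -0.0159, -0.0016, -0.0, 0.0, 6.7, 0.0,
-0.0461, -0.0106, -0.0016, -0.0, 0.0, 6.7, 0.0,
-0.0471, -0.0052, -0.0016, -0.0, 0.0, 6.7, 0.0,
-0.0473, 0.0003, -0.0016, -0.0, 0.0, 6.7, 0.0,
-0.0470, 0.0058, -0.0016, -0.0, 0.0, 6.7, 0.0,
-0.0460, 0.0112, -0.0016, -0.0, 0.0, 6.7, 0.0,
-0.0444, 0.0165, -0.0016, -0.0, 0.0, 6.7, 0.0,
-0.0422, 0.0215, -0.0016, -0.0, 0.0, 6.7, 0.0,
-0.0394, 0.0263, -0.0016, -0.0, 0.0, 6.7, 0.0,
```

Request:
arm_command(
  increments=[-0.0365,-0.03,-0.002,0,0,6.7,0,-0.0397,-0.0258,-0.002,0,0,6.7,0,-0.0425,-0.021,-0.002,0,0,6.7,0,-0.0446,-0.016,-0.002,0,0,6.7,0,-0.046,-0.0106,-0.002,0,0,6.7,0,-0.047,-0.005,-0.002,0,0,6.7,0,-0.0473,0,-0.002,0,0,6.7,0,-0.047,0.006,-0.002,0,0,6.7,0,-0.046,0.011,-0.002,0,0,6.7,0,-0.0444,0.0165,-0.002,0,0,6.7,0,-0.042,0.0215,-0.002,0,0,6.7,0,-0.0394,0.026,-0.002,0,0,6.7,0,0,0,0,0,0,0,0,0,0,0,0,0,0,0],
)

```text
time: 1.85
ee_pos: [0.5024, 0.1384, 0.2549]
orientation: [-3.141, 0.0, 1.426]
force: [0.5, -0.1, 0.4]
gripper_width: 0.0856
finger_force: 0.0
```

```bash
cat > w.py <<'E'
import sys
from h import *
def wrist(name):
    p,R=pose();f=manip.grab_frame("wrist");T=np.array(f["tool_from_camera"])
    fl=240/np.tan(np.radians(f["fovy"])/2);v,u=np.mgrid[0:480,0:640]
    dx,dy=u-f["cx"],v-f["cy"];r=np.hypot(dx,dy)+1e-9;th=r/fl
    z=f["z_map"].astype(float);k=np.tan(th)*z/r
    c=np.stack([dx*k,dy*k,z],-1);P=(c@T[:3,:3].T+T[:3,3])@R.T+p
    P[(z<=0)|(th>1.4)]=np.nan
    cv2.imwrite(f"pics/{name}.png",f["color"]);np.savez(f"{name}.npz",P=P,color=f["color"])
    return f,P,p,R
if __name__=="__main__":
    f,P,p,R=wrist(sys.argv[1]);print(p.round(4),np.degrees(manip.get_state()["orientation"]).round(1),f["fovy"],f["cx"],f["cy"]);print(np.round(f["tool_from_camera"],3))
E
python3 w.py w1
```

```text
[0.5024 0.1384 0.2549] [-179.9   -0.    81.8] 65.70646984690485 321.7373309594411 236.38702773401974
[[ 0.001 -0.962 -0.274  0.068]
 [ 1.     0.     0.001  0.001]
 [-0.001 -0.274  0.962 -0.143]
 [ 0.     0.     0.     1.   ]]
```

View pics/w1.png

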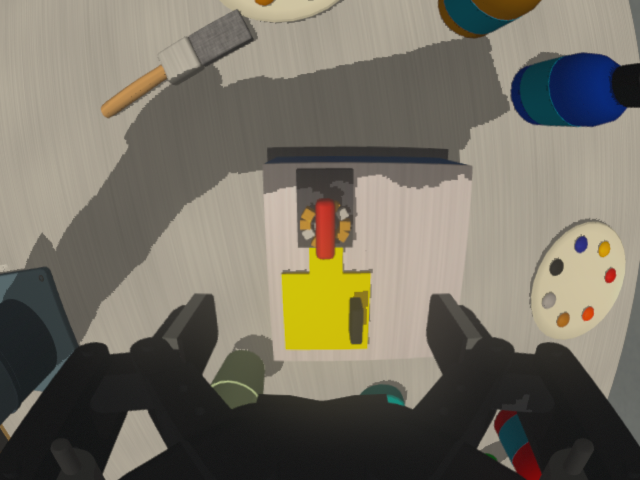

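The wrist view shows the knob bar at (325,230), running along the image column direction. The gate is at (326,310) and its tab at (356,318). I'll measure all three here.

```bash
cat > mw.py <<'E'
import sys
from h import *
d=np.load(sys.argv[1]+".npz");P=d["P"];h=cv2.cvtColor(d["color"],cv2.COLOR_BGR2HSV).astype(int);H,S,V=h[...,0],h[...,1],h[...,2];z=P[...,2]
near=np.hypot(P[...,0]-.52,P[...,1]-.09)<.2
def rep(n,m):
    m=m&near;m=cv2.erode(m.astype(np.uint8),np.ones((2,2)))>0;q=P[m];r=cv2.minAreaRect((q[:,:2]*1000).astype(np.float32))
    print(n,m.sum(),"z",np.median(q[:,2]).round(4),"ctr",np.round(r[0],1),"size",np.round(r[1],1),"ang",round(r[2],1));return q
rep("knobtop",((H<8)|(H>172))&(S>130)&(z>.130)&(z<.16))
rep("gate",(H>22)&(H<35)&(S>150)&(z>.1)&(z<.114))
rep("tabtop",(V<90)&(S<90)&(z>.126)&(z<.14))
rep("deck",(z>.094)&(z<.105))
E
python3 mw.py w1
```

```text
knobtop 958 z 0.1435 ctr [506.4 138.9] size [42.1 12.3] ang 82.2
gate 6226 z 0.106 ctr [496.4  64.3] size [99.3 75.4] ang 83.1
tabtop 237 z 0.132 ctr [519.8  50.6] size [29.2  6.5] ang 82.0
deck 23938 z 0.1 ctr [537.   84.9] size [186.  175.2] ang 82.2
```

```bash
python3 plan.py .5064 .1384 .150 82 3 0
```

```text
from [0.5022 0.139  0.255 ] total turn [-0.1 -0.  -0.2]
-0.0000, 0.0014, 0.0350, -0.0, -0.0, -0.1, 0.0,
-0.0000, 0.0014, 0.0350, -0.0, -0.0, -0.1, 0.0,
-0.0000, 0.0014, 0.0350, -0.0, -0.0, -0.1, 0.0,
```

Request:
arm_command(
  increments=[0,0.0014,0.035,0,0,0,0,0,0.0014,0.035,0,0,0,0,0,0.0014,0.035,0,0,0,0,0,0,0,0,0,0,0.4,0,0,0,0,0,0,0.4,0,0,0,0,0,0,0.4],
)

```text
time: 2.65
ee_pos: [0.508, 0.1379, 0.1518]
orientation: [3.139, -0.002, 1.425]
force: [-0.3, 0.3, -0.2]
gripper_width: 0.0516
finger_force: 0.0
```

```bash
python3 w.py w2|head -1; python3 mw.py w2; python3 plan.py .5064 .1384 .1295 82 2 0.4
```

```text
[0.508  0.1379 0.1518] [ 1.799e+02 -1.000e-01  8.170e+01] 65.70646984690485 321.7373309594411 236.38702773401974
knobtop 2423 z 0.1435 ctr [506.2 139. ] size [42.7 13.1] ang 82.2
gate 7357 z 0.106 ctr [498.8  77.5] size [70.4 76.2] ang 82.4
tabtop 0 z nan ctr [0. 0.] size [0. 0.] ang 0.0
deck 30803 z 0.1 ctr [537.   85.5] size [185.9 175.6] ang 82.0
from [0.5079 0.1378 0.1517] total turn [ 0.1 -0.1 -0.3]
0.0002, -0.0008, 0.0111, 0.1, -0.0, -0.2, 0.4,
0.0002, -0.0008, 0.0111, 0.1, -0.0, -0.2, 0.4,
  return _methods._mean(a, axis=axis, dtype=dtype,
  ret = ret.dtype.type(ret / rcount)
```

View pics/w2.png

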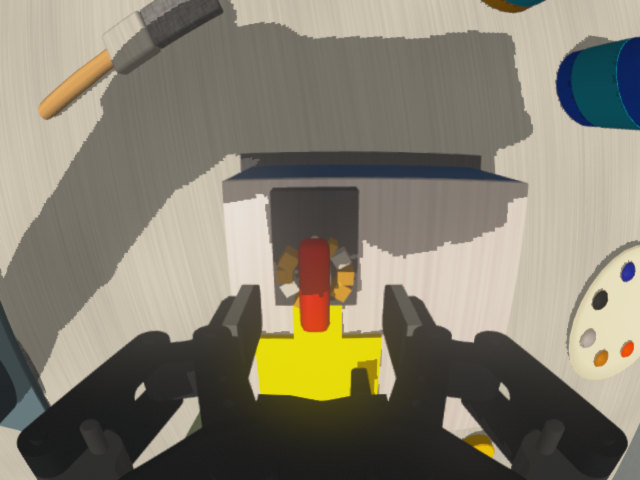

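The knob bar at (314,285) sits between the fingers at (243,320) and (397,320). I'll lower and close on it.

Request:
arm_command(
  increments=[-0.0005,-0.0008,0.011,0,0,0,0.4,-0.0005,-0.0008,0.011,0,0,0,0.4,0,0,0,0,0,0,0.6,0,0,0,0,0,0,1,0,0,0,0,0,0,1,0,0,0,0,0,0,1,0,0,0,0,0,0,1],
)

```text
time: 3.58
ee_pos: [0.5047, 0.1366, 0.1284]
orientation: [-3.14, 0.0, 1.425]
force: [-4.8, -0.4, 4.7]
gripper_width: 0.0129
finger_force: 65.9
```

Request:
arm_command(
  increments=[0,0,-0.004,0,0,0,1,0,0,-0.004,0,0,0,1,0,0,-0.004,0,0,0,1,0,0,0,0,0,0,1,0,0,0,0,0,0,1],
)

```text
time: 4.2
ee_pos: [0.5046, 0.1365, 0.1398]
orientation: [-3.14, 0.001, 1.425]
force: [-3.3, 1.9, -11.1]
gripper_width: 0.0122
finger_force: 65.2
```

Request:
arm_command(
  increments=[0,0,-0.001,0,0,0,1,0,0,0,0,0,8,1,0,0,0,0,0,8,1,0,0,0,0,0,8,1,0,0,0,0,0,8,1,0,0,0,0,0,8,1,0,0,0,0,0,8,1,0,0,0,0,0,8,1,0,0,0,0,0,4.5,1,0,0,0,0,0,0,1,0,0,0,0,0,0,1],
)

```text
time: 5.58
ee_pos: [0.5029, 0.1379, 0.1405]
orientation: [-3.139, 0.004, 0.37]
force: [-8.6, 4.1, -11.4]
gripper_width: 0.0127
finger_force: 65.1
```

Request:
arm_command(
  increments=[-0.0005,-0.0005,0.002,0,0,0,1,-0.0005,-0.0005,0.002,0,0,0,1,0,0,0.001,0,0,0,1,0,0,0,0,0,0,1],
)

```text
time: 6.08
ee_pos: [0.5028, 0.1379, 0.136]
orientation: [-3.14, 0.002, 0.37]
force: [-5.4, 2.8, -8.7]
gripper_width: 0.0127
finger_force: 65.5
```

Request:
arm_command(
  increments=[0,0,0.001,0,0,0,1,0,0,0,0,0,0,0.7,0,0,0,0,0,0,0.5,0,0,0,0,0,0,0.5,0,0,-0.01,0,0,0,0.5,0,0,-0.03,0,0,0,0.5,0,0,-0.03,0,0,0,0.5,0,0,-0.03,0,0,0,0.5,0,0,0,0,0,0,0.5],
)

```text
time: 7.2
ee_pos: [0.5059, 0.1373, 0.238]
orientation: [-3.141, -0.005, 0.368]
force: [0.2, 0.1, -0.6]
gripper_width: 0.0428
finger_force: 0.0
```

```bash
python3 w.py w3|head -1; python3 mw.py w3
```

```text
[0.5059 0.1373 0.238 ] [-180.    -0.2   21.1] 65.70646984690485 321.7373309594411 236.38702773401974
knobtop 1159 z 0.1507 ctr [506.8 137.6] size [42.1 12.8] ang 22.5
gate 6372 z 0.1059 ctr [496.4  65. ] size [100.1  75.1] ang 82.1
tabtop 375 z 0.1318 ctr [520.4  49.8] size [29.9  8.2] ang 81.1
deck 30947 z 0.1 ctr [536.2  84.8] size [185.4 175.1] ang 82.2
```

```bash
python3 plan.py .520 .0496 .18 82 7 0.4
```

```text
from [0.5048 0.1373 0.2365] total turn [  0.1  -0.1 -60.9]
-0.0025, 0.0125, 0.0081, 0.0, -0.0, -8.7, 0.4,
-0.0044, 0.0119, 0.0081, 0.0, -0.0, -8.7, 0.4,
-0.0061, 0.0112, 0.0081, 0.0, -0.0, -8.7, 0.4,
-0.0077, 0.0101, 0.0081, 0.0, -0.0, -8.7, 0.4,
-0.0092, 0.0088, 0.0081, 0.0, -0.0, -8.7, 0.4,
-0.0104, 0.0073, 0.0081, 0.0, -0.0, -8.7, 0.4,
-0.0114, 0.0057, 0.0081, 0.0, -0.0, -8.7, 0.4,
```

Request:
arm_command(
  increments=[-0.0025,0.0125,0.008,0,0,-8.7,0.4,-0.0044,0.012,0.008,0,0,-8.7,0.4,-0.006,0.011,0.008,0,0,-8.7,0.4,-0.0077,0.01,0.008,0,0,-8.7,0.4,-0.009,0.009,0.008,0,0,-8.7,0.4,-0.0104,0.0073,0.008,0,0,-8.7,0.4,-0.0114,0.0057,0.008,0,0,-8.7,0.4,0,0,0,0,0,0,0.4,0,0,0,0,0,0,0.4],
)

```text
time: 8.38
ee_pos: [0.5192, 0.05, 0.1791]
orientation: [-3.141, -0.0, 1.429]
force: [0.6, 0.5, -0.2]
gripper_width: 0.0515
finger_force: 0.0
```

```bash
python3 plan.py .520 .0496 .114 82 4 0.4
```

```text
from [0.5192 0.05   0.1791] total turn [-0.  -0.  -0.1]
-0.0001, 0.0002, 0.0163, -0.0, -0.0, -0.0, 0.4,
-0.0001, 0.0002, 0.0163, -0.0, -0.0, -0.0, 0.4,
-0.0001, 0.0002, 0.0163, -0.0, -0.0, -0.0, 0.4,
-0.0001, 0.0002, 0.0163, -0.0, -0.0, -0.0, 0.4,
```

Request:
arm_command(
  increments=[0,0.0002,0.016,0,0,0,0.4,0,0.0002,0.016,0,0,0,0.4,0,0.0002,0.016,0,0,0,0.4,0,0.0002,0.016,0,0,0,0.4,0,0,0,0,0,0,0.6,0,0,0,0,0,0,1,0,0,0,0,0,0,1,0,0,0,0,0,0,1,0,0,0,0,0,0,1],
)

```text
time: 9.5
ee_pos: [0.5206, 0.0494, 0.1158]
orientation: [3.141, -0.0, 1.432]
force: [-0.1, -0.8, 4.2]
gripper_width: 0.0084
finger_force: 62.1
```

Request:
arm_command(
  increments=[0,0.006,0,0,0,0,1,0,0.01,0,0,0,0,1,0,0.01,0,0,0,0,1,0,0.01,0,0,0,0,1,0,0.01,0,0,0,0,1,0,0.01,0,0,0,0,1,0,0.01,0,0,0,0,1,0,0.006,0,0,0,0,1,0,0.003,0,0,0,0,1,0,0,0,0,0,0,1,0,0,0,0,0,0,1],
)

```text
time: 10.88
ee_pos: [0.5922, 0.0395, 0.1158]
orientation: [-3.137, -0.001, 1.432]
force: [-10.4, 0.6, 14.0]
gripper_width: 0.0084
finger_force: 63.5
```

Request:
arm_command(
  increments=[0,0.002,0,0,0,0,1,0,0.001,0,0,0,0,1,0,0,0,0,0,0,1],
)

```text
time: 11.25
ee_pos: [0.5924, 0.0395, 0.1156]
orientation: [-3.131, -0.001, 1.432]
force: [-18.2, 1.6, 23.1]
gripper_width: 0.0086
finger_force: 64.7
```

Request:
arm_command(
  increments=[0,-0.003,0,0,0,0,1,0,0,0,0,0,0,0.7,0,0,0,0,0,0,0.5,0,0,0,0,0,0,0.4,0,0,-0.03,0,0,0,0.4,0,0,-0.04,0,0,0,0.4,-0.02,-0.04,-0.05,0,0,0,0.4,-0.02,-0.04,0,0,0,0,0.4,0,0,0,0,0,0,0.4,0,0,0,0,0,0,0.4],
)

```text
time: 12.5
ee_pos: [0.5132, 0.0119, 0.232]
orientation: [3.141, -0.0, 1.432]
force: [0.6, -1.0, 0.5]
gripper_width: 0.0514
finger_force: 0.0
```

```bash
python3 w.py w4|head -1; python3 mw.py w4
```

```text
[0.5132 0.0119 0.232 ] [180.   -0.   82.1] 65.70646984690485 321.7373309594411 236.38702773401974
knobtop 1476 z 0.1505 ctr [506.4 136.8] size [42.2 12.9] ang 21.5
gate 11356 z 0.106 ctr [573.9  73.6] size [137.2  76.7] ang 81.2
tabtop 525 z 0.1319 ctr [557.   84.5] size [ 26.1 139. ] ang 39.1
deck 30598 z 0.0999 ctr [536.7  85.3] size [185.2 175.6] ang 82.5
```

View pics/w4.png

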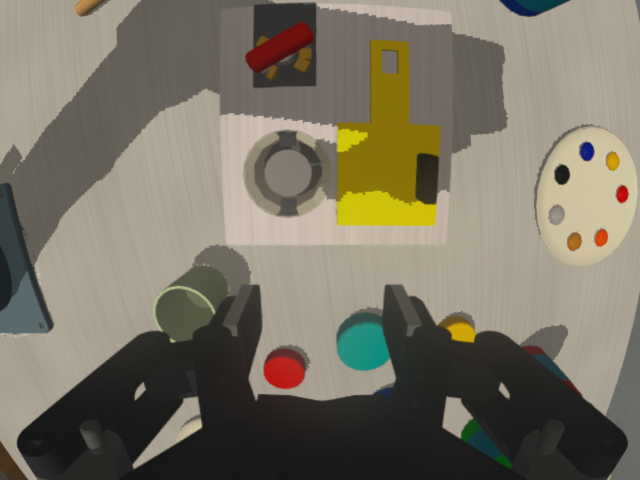

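The gate is open at (388,175), with the round mouth at (287,173) and the knob parked at (280,47). Next I measure the mouth and the gate travel.

```bash
python3 - <<'E'
from h import *
d=np.load("w4.npz");P=d["P"];h=cv2.cvtColor(d["color"],cv2.COLOR_BGR2HSV).astype(int);H,S,V=h[...,0],h[...,1],h[...,2]
a=np.radians(-7.8);Rd=np.array([[np.cos(a),-np.sin(a)],[np.sin(a),np.cos(a)]])
c=np.array([.5366,.0852]);m=c-Rd@[.0375,.0375];print("mouth from box",m.round(4))
q=(P[...,:2]-m)@Rd;z=P[...,2];r=np.hypot(q[...,0],q[...,1])
g=(H>22)&(H<35)&(S>150)&(z>.1)&(z<.112)&(abs(q[...,1]+.01)<.02)&(q[...,0]<.2);print("gate x range",np.percentile(q[g][:,0],[1,99]).round(4),"expect -.038..038 + gate")
t=(V<90)&(z>.124)&(z<.14)&(q[...,0]>.07)&(q[...,0]<.13)&(abs(q[...,1])<.03);print("tab",q[t].min(0),q[t].max(0))
f=(r<.024)&(z<.0955)&(z>.088);n=f.astype(np.uint8);k,l,st,_=cv2.connectedComponentsWithStats(n);b=1+np.argmax(st[1:,4]);f=l==b
c2,rr=cv2.minEnclosingCircle((P[f][:,:2]*1000).astype(np.float32));print("follower",f.sum(),np.median(z[f]).round(4),c2,rr)
hole=(r<.045)&(z<.0985);print("hole",cv2.minEnclosingCircle((P[hole][:,:2]*1000).astype(np.float32)))
E
```

```text
mouth from box [0.4944 0.0531]
gate x range [0.0376 0.1095] expect -.038..038 + gate
tab [ 0.09411399 -0.01572199] [0.10488427 0.01736859]
follower 1732 0.0929 (494.14447021484375, 53.58577346801758) 18.27878761291504
hole ((494.29522705078125, 53.17509841918945), 44.881107330322266)
```

```bash
python3 plan.py .498 -.34 .19 90 8 0
```

```text
from [0.5135 0.012  0.2319] total turn [ 0.   0.  -7.9]
-0.0438, 0.0042, 0.0052, 0.0, 0.0, -1.0, 0.0,
-0.0439, 0.0034, 0.0052, 0.0, 0.0, -1.0, 0.0,
-0.0440, 0.0026, 0.0052, 0.0, 0.0, -1.0, 0.0,
-0.0440, 0.0019, 0.0052, 0.0, 0.0, -1.0, 0.0,
-0.0440, 0.0011, 0.0052, 0.0, 0.0, -1.0, 0.0,
-0.0440, 0.0003, 0.0052, 0.0, 0.0, -1.0, 0.0,
-0.0440, -0.0004, 0.0052, 0.0, 0.0, -1.0, 0.0,
-0.0440, -0.0012, 0.0052, 0.0, 0.0, -1.0, 0.0,
```

Request:
arm_command(
  increments=[-0.053,0.004,0.005,0,0,-1,0.2,-0.053,0.003,0.005,0,0,-1,0.2,-0.053,0.003,0.005,0,0,-1,0.2,-0.053,0.002,0.005,0,0,-1,0.2,-0.053,0.001,0.005,0,0,-1,0.2,-0.053,0,0.005,0,0,-1,0.2,-0.053,0,0.005,0,0,-1,0.2,-0.053,-0.001,0.005,0,0,-1,0.2,0,0,0,0,0,0,0.2,0,0,0,0,0,0,0.2],
)

```text
time: 13.8
ee_pos: [0.4921, -0.4118, 0.1909]
orientation: [-3.141, -0.001, 1.572]
force: [0.4, 1.1, -0.4]
gripper_width: 0.0683
finger_force: 0.0
```

```bash
cat > mc.py <<'E'
import sys
from h import *
d=np.load(sys.argv[1]+".npz");P=d["P"];h=cv2.cvtColor(d["color"],cv2.COLOR_BGR2HSV).astype(int);H,S,z=h[...,0],h[...,1],P[...,2]
m=(H>105)&(H<130)&(S>150)&(np.hypot(P[...,0]-.498,P[...,1]+.363)<.04)
for lo,hi in((.018,.024),(.003,.024)):
    q=P[m&(z>lo)&(z<hi)];print(len(q),"z",np.median(q[:,2]).round(4),cv2.minEnclosingCircle((q[:,:2]*1000).astype(np.float32)),q.mean(0).round(4))
E
python3 w.py w5|head -1; python3 mc.py w5
```

```text
[ 0.4921 -0.4118  0.1909] [-1.80e+02 -1.00e-01  9.01e+01] 65.70646984690485 321.7373309594411 236.38702773401974
1496 z 0.0199 ((498.3271789550781, -363.5660400390625), 23.98888397216797) [ 0.4925 -0.3599  0.0199]
1505 z 0.0199 ((498.4773864746094, -363.5766906738281), 24.02060890197754) [ 0.4925 -0.3599  0.0199]
```

View pics/w5.png

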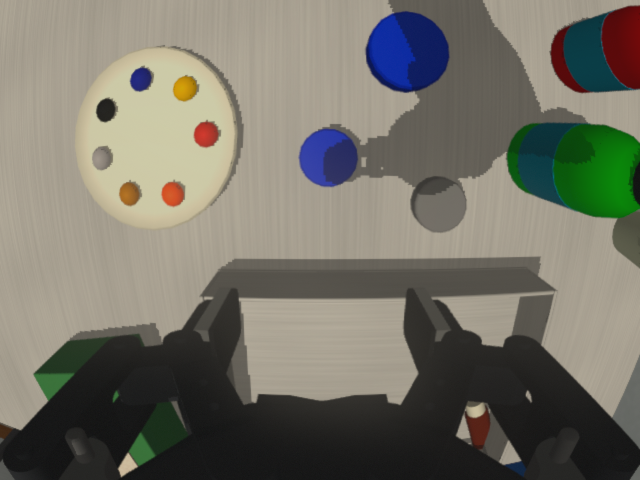

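The blue cake (329,157) is clear of the grey one (439,204) and the palette. I'll get the actual tip setback at about 51 mm opening from the w4 depth.

```bash
python3 - <<'E'
from h import *
for n,p,yaw in(("w4",[.5132,.0119,.232],82.05),("w5",[.4921,-.4118,.1909],90.05)):
    P=np.load(n+".npz")["P"];R=Ro.from_euler('xyz',[180,0,yaw],degrees=True).as_matrix();t=(P-p)@R
    for s in(-1,1):
        m=(t[...,2]<.02)&(t[...,2]>-.035)&(abs(t[...,0])<.02)&(s*t[...,1]>.015)&(s*t[...,1]<.06);q=t[m];print(n,s,len(q),"max z",np.percentile(q[:,2],[90,98,100]).round(4),"x",q[:,0].min().round(3),q[:,0].max().round(3),"y",np.percentile(q[:,1],[1,50,99]).round(3))
E
python3 plan.py .4983 -.3636 .06 90 4 0.2
```

```text
w4 -1 1764 max z [-0.0102 -0.0056 -0.0024] x -0.013 0.011 y [-0.038 -0.025 -0.024]
w4 1 1767 max z [-0.01   -0.0055 -0.0026] x -0.013 0.011 y [0.027 0.027 0.04 ]
w5 -1 1738 max z [-0.0126 -0.0088 -0.0068] x -0.013 0.01 y [-0.046 -0.033 -0.033]
w5 1 1733 max z [-0.0125 -0.0087 -0.0065] x -0.013 0.011 y [0.035 0.036 0.049]
from [ 0.4925 -0.411   0.1912] total turn [-0.  -0.1  0.1]
0.0118, 0.0015, 0.0328, -0.0, -0.0, 0.0, 0.2,
0.0118, 0.0015, 0.0328, -0.0, -0.0, 0.0, 0.2,
0.0118, 0.0015, 0.0328, -0.0, -0.0, 0.0, 0.2,
0.0118, 0.0015, 0.0328, -0.0, -0.0, 0.0, 0.2,
```

Request:
arm_command(
  increments=[0.012,0.0015,0.033,0,0,0,0.2,0.012,0.0015,0.033,0,0,0,0.2,0.012,0.0015,0.033,0,0,0,0.2,0.0118,0.0015,0.033,0,0,0,0.2,0,0,0,0,0,0,0.2,0,0,0,0,0,0,0.2],
)

```text
time: 14.6
ee_pos: [0.4985, -0.3649, 0.0613]
orientation: [3.14, 0.001, 1.572]
force: [0.0, -0.2, 0.8]
gripper_width: 0.0685
finger_force: 0.0
```

```bash
python3 plan.py .4983 -.3636 .0065 90 3 0.2
```

```text
from [ 0.4985 -0.3649  0.0613] total turn [0.1 0.1 0.1]
0.0005, -0.0001, 0.0182, 0.0, 0.0, 0.0, 0.2,
0.0004, -0.0001, 0.0183, 0.0, 0.0, 0.0, 0.2,
0.0004, -0.0001, 0.0183, 0.0, 0.0, 0.0, 0.2,
```

Request:
arm_command(
  increments=[0.0005,0,0.018,0,0,0,0.2,0.0004,0,0.018,0,0,0,0.2,0.0004,0,0.0185,0,0,0,0.2,0,0,0,0,0,0,0.3,0,0,0,0,0,0,0.5,0,0,0,0,0,0,0.8,0,0,0,0,0,0,0.8],
)

```text
time: 15.48
ee_pos: [0.4977, -0.3634, 0.0058]
orientation: [3.141, 0.0, 1.571]
force: [-0.3, -0.2, -0.6]
gripper_width: 0.0472
finger_force: 61.6
```

Request:
arm_command(
  increments=[0,0,-0.02,0,0,0,0.8,0,0,-0.05,0,0,0,0.8,0,0,-0.06,0,0,0,0.8,0,0,-0.05,0,0,0,0.8,0,0,0,0,0,0,0.8],
)

```text
time: 16.1
ee_pos: [0.4996, -0.3654, 0.1913]
orientation: [3.133, 0.005, 1.571]
force: [-0.5, -0.6, -1.0]
gripper_width: 0.0476
finger_force: 61.9
```

```bash
python3 plan.py .4943 .0534 .18 172 12 0.8; python3 -c "
from h import *
print(manip.get_state()['qpos'])"
```

```text
from [ 0.4996 -0.3654  0.1913] total turn [  0.2   0.6 -82. ]
0.0349, -0.0005, 0.0008, 0.0, 0.0, -6.8, 0.8,
0.0347, 0.0037, 0.0008, 0.0, 0.0, -6.8, 0.8,
0.0340, 0.0078, 0.0008, 0.0, 0.0, -6.8, 0.8,
0.0329, 0.0118, 0.0008, 0.0, 0.0, -6.8, 0.8,
0.0312, 0.0156, 0.0009, 0.0, 0.0, -6.8, 0.8,
0.0291, 0.0192, 0.0009, 0.0, 0.0, -6.8, 0.8,
0.0266, 0.0226, 0.0009, 0.0, 0.0, -6.8, 0.8,
0.0238, 0.0256, 0.0009, 0.0, 0.0, -6.8, 0.8,
0.0206, 0.0282, 0.0009, 0.0, 0.0, -6.8, 0.8,
0.0170, 0.0305, 0.0009, 0.0, 0.0, -6.8, 0.8,
0.0133, 0.0323, 0.0009, 0.0, 0.0, -6.8, 0.8,
0.0094, 0.0336, 0.0009, 0.0, 0.0, -6.8, 0.8,
[ 0.16910964  0.57493382  0.5547446   1.69455569 -0.35742749  0.9645349
  0.8553425 ]
```

Request:
arm_command(
  increments=[0.035,-0.0005,0,0,0,-6.8,0.8,0.0347,0.0037,0,0,0,-6.8,0.8,0.034,0.0078,0,0,0,-6.8,0.8,0.033,0.0118,0,0,0,-6.8,0.8,0.0312,0.0156,0,0,0,-6.8,0.8,0.029,0.0192,0,0,0,-6.8,0.8,0.0266,0.0226,0,0,0,-6.8,0.8,0.0238,0.0256,0,0,0,-6.8,0.8,0.0206,0.0282,0,0,0,-6.8,0.8,0.017,0.0305,0,0,0,-6.8,0.8,0.0133,0.0323,0,0,0,-6.8,0.8,0.0094,0.0336,0,0,0,-6.8,0.8,0,0,0,0,0,0,0.8,0,0,0,0,0,0,0.8],
)

```text
time: 17.85
ee_pos: [0.4928, 0.0549, 0.1854]
orientation: [-3.141, -0.0, 2.994]
force: [-0.5, -0.2, -0.3]
gripper_width: 0.0469
finger_force: 61.9
```

```bash
python3 w.py w6|head -1; python3 - <<'E'
from h import *
P=np.load("w6.npz")["P"];d=np.load("w6.npz");h=cv2.cvtColor(d["color"],cv2.COLOR_BGR2HSV).astype(int)
p,R=pose();m=(h[...,0]>105)&(h[...,0]<130)&(h[...,1]>120);t=(P-p)@R;m&=(np.abs(t).max(-1)<.05);q=t[m];print("cake in tool: n",m.sum(),np.percentile(q,1,0).round(4),np.percentile(q,99,0).round(4));
top=q[q[:,2]<np.percentile(q[:,2],40)];A=np.c_[q[:,:2],np.ones(len(q))]
print(manip.get_state()["qpos"])
E
python3 plan.py .4943 .0534 .14 172 2 0.8
```

```text
[0.4928 0.0549 0.1854] [-180.    -0.   171.5] 65.70646984690485 321.7373309594411 236.38702773401974
cake in tool: n 11622 [-0.0214 -0.0227 -0.0158] [ 0.0242  0.0219 -0.0001]
[-0.32901985  0.3382369   0.15457591  1.98880377 -0.0690232   0.81988973
  1.28645468]
from [0.4929 0.0545 0.1854] total turn [-0.  -0.  -0.5]
-0.0008, -0.0004, 0.0227, -0.0, -0.0, -0.3, 0.8,
-0.0008, -0.0005, 0.0227, -0.0, -0.0, -0.3, 0.8,
```

View pics/w6.png

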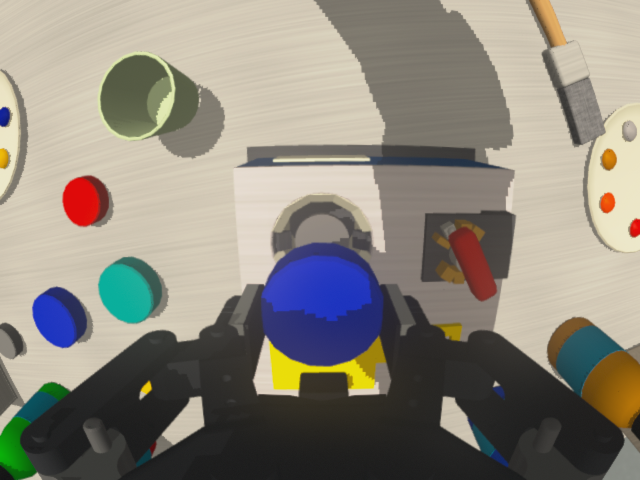

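The cake is held at (322,303), directly over the mouth. I'll lower it now.

Request:
arm_command(
  increments=[-0.0008,-0.0004,0.022,0,0,-0.3,0.8,-0.0008,-0.0005,0.022,0,0,-0.2,0.8,0,0,0.022,0,0,0,0.8,0,0,0,0,0,0,0.8,0,0,0,0,0,0,0.8],
)

```text
time: 18.52
ee_pos: [0.4951, 0.054, 0.1201]
orientation: [-3.142, 0.001, 3.003]
force: [0.1, -1.0, -0.1]
gripper_width: 0.0474
finger_force: 61.9
```

```bash
python3 plan.py .4943 .0534 .099 172 3 0.8
```

```text
from [0.4951 0.054  0.1201] total turn [-0.   0.1  0. ]
0.0002, -0.0002, 0.0070, -0.0, 0.0, 0.0, 0.8,
0.0002, -0.0002, 0.0070, -0.0, 0.0, 0.0, 0.8,
0.0002, -0.0002, 0.0070, -0.0, 0.0, 0.0, 0.8,
```

Request:
arm_command(
  increments=[0.0003,-0.0002,0.007,0,0,0,0.8,0.0002,-0.0002,0.007,0,0,0,0.8,0.0002,-0.0002,0.004,0,0,0,0.8,0,0,0.003,0,0,0,0.8,0,0,0,0,0,0,0.8],
)

```text
time: 19.15
ee_pos: [0.4937, 0.0541, 0.0984]
orientation: [-3.141, -0.0, 3.004]
force: [-0.2, -0.6, 1.4]
gripper_width: 0.0474
finger_force: 62.1
```

Request:
arm_command(
  increments=[0,0,0,0,0,0,0.35,0,0,0,0,0,0,0.3,0,0,0,0,0,0,0.3,0,0,-0.01,0,0,0,0.3,0,0,-0.03,0,0,0,0.3,0.025,0,-0.04,0,0,0,0.3,-0.05,0,-0.03,0,0,0,0.3,-0.03,0,0,0,0,0,0.3,0,0,0,0,0,0,0.3,0,0,0,0,0,0,0.3],
)

```text
time: 20.4
ee_pos: [0.5473, 0.0467, 0.2083]
orientation: [-3.141, -0.001, 3.004]
force: [-0.2, 0.5, 0.6]
gripper_width: 0.0599
finger_force: 0.0
```

```bash
cat > mb.py <<'E'
import sys
from h import *
d=np.load(sys.argv[1]+".npz");P=d["P"];h=cv2.cvtColor(d["color"],cv2.COLOR_BGR2HSV).astype(int)
r=np.hypot(P[...,0]-.4943,P[...,1]-.0534);m=(h[...,0]>105)&(h[...,0]<130)&(h[...,1]>120)&(r<.04)
z=np.median(P[m][:,2]);q=P[m&(abs(P[...,2]-z)<.003)]
A=np.c_[q[:,:2]-q[:,:2].mean(0),np.ones(len(q))];c=np.linalg.lstsq(A,q[:,2],rcond=None)[0]
print(len(q),"top z",z.round(4),cv2.minEnclosingCircle((q[:,:2]*1000).astype(np.float32)),"tilt deg",np.degrees(np.hypot(*c[:2])).round(1))
E
python3 w.py w7|head -1; python3 mb.py w7; python3 mw.py w7|head -1
```

```text
[0.5473 0.0467 0.2083] [-1.800e+02 -1.000e-01  1.721e+02] 65.70646984690485 321.7373309594411 236.38702773401974
4458 top z 0.1129 ((493.941162109375, 53.12845993041992), 24.603004455566406) tilt deg 0.1
knobtop 1664 z 0.1504 ctr [505.5 136.8] size [42.7 13.5] ang 21.5
```

The cake sits level, centred, with its top at 113 mm. Next I shut the fingers, turn and press.

```bash
python3 plan.py .4943 .0533 .15 82 9 1
```

```text
from [0.5471 0.0468 0.2082] total turn [-0.1 -0.1 90.1]
0.0059, -0.0001, 0.0065, -0.0, -0.0, 10.0, 1.0,
0.0058, -0.0011, 0.0065, -0.0, -0.0, 10.0, 1.0,
0.0055, -0.0021, 0.0065, -0.0, -0.0, 10.0, 1.0,
0.0051, -0.0030, 0.0065, -0.0, -0.0, 10.0, 1.0,
0.0045, -0.0039, 0.0065, -0.0, -0.0, 10.0, 1.0,
0.0037, -0.0046, 0.0065, -0.0, -0.0, 10.0, 1.0,
0.0029, -0.0052, 0.0065, -0.0, -0.0, 10.0, 1.0,
0.0019, -0.0056, 0.0065, -0.0, -0.0, 10.0, 1.0,
0.0009, -0.0058, 0.0065, -0.0, -0.0, 10.0, 1.0,
```

Request:
arm_command(
  increments=[0.006,0,0.0065,0,0,10,1,0.0058,-0.001,0.0065,0,0,10,1,0.0055,-0.002,0.0065,0,0,10,1,0.005,-0.003,0.0065,0,0,10,1,0.0045,-0.004,0.0065,0,0,10,1,0.0037,-0.0046,0.0065,0,0,10,1,0.003,-0.005,0.0065,0,0,10,1,0.002,-0.0056,0.0065,0,0,10,1,0.001,-0.006,0.0065,0,0,10,1,0,0,0,0,0,0,1,0,0,0,0,0,0,1],
)

```text
time: 21.82
ee_pos: [0.4954, 0.0538, 0.1502]
orientation: [3.141, -0.0, 1.437]
force: [0.6, 0.4, -0.7]
gripper_width: -0.0001
finger_force: 0.0
```

```bash
python3 plan.py .4943 .0533 .118 82 2 1
```

```text
from [0.4954 0.0538 0.1502] total turn [ 0.  -0.   0.3]
-0.0003, -0.0005, 0.0161, 0.0, -0.0, 0.2, 1.0,
-0.0003, -0.0005, 0.0161, 0.0, -0.0, 0.2, 1.0,
```

Request:
arm_command(
  increments=[-0.0003,-0.0005,0.016,0,0,0.2,1,-0.0003,-0.0005,0.016,0,0,0.2,1,0,0,0.006,0,0,0,1,0,0,0.006,0,0,0,1,0,0,0.006,0,0,0,1,0,0,0.004,0,0,0,1,0,0,0,0,0,0,1],
)

```text
time: 22.7
ee_pos: [0.4943, 0.053, 0.0956]
orientation: [-3.141, 0.0, 1.426]
force: [-0.1, -0.3, 0.4]
gripper_width: 0.0002
finger_force: 0.7
```

Force is lower than expected, so I'll check before going on.

```bash
python3 w.py w8|head -1; python3 mb.py w8; python3 -c "
from h import *
f=manip.grab_frame('side');cv2.imwrite('pics/s8.png',cv2.resize(f['color'][150:290,220:400],None,fx=3,fy=3))
a=cv2.imread('pics/w8.png')[150:480,120:520];b=cv2.imread('pics/s8.png');b=cv2.resize(b,(400,311));cv2.imwrite('pics/c8.png',np.vstack([a[:280],b]))
print(manip.get_state()['force'])"
```

```text
[0.4943 0.053  0.0956] [-180.     0.    81.7] 65.70646984690485 321.7373309594411 236.38702773401974
5014 top z 0.0953 ((494.9643859863281, 53.7664909362793), 24.715852737426758) tilt deg 0.4
[-0.09370138 -0.45508489  2.56734969]
```

View pics/c8.png

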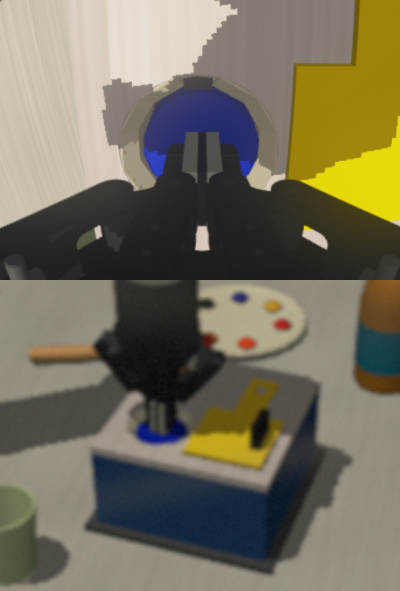

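The cake at crop (200,150) is level, with its top at 95 mm under the fingers. The fingers are clear of the gate. I'll continue pressing down to about 81.5 mm.

Request:
arm_command(
  increments=[0,0,0.004,0,0,0,1,0,0,0.004,0,0,0,1,0,0,0.004,0,0,0,1,0,0,0.0025,0,0,0,1,0,0,0,0,0,0,1,0,0,0,0,0,0,1],
)

```text
time: 23.55
ee_pos: [0.4943, 0.0531, 0.0814]
orientation: [-3.141, -0.0, 1.426]
force: [-0.8, 0.0, 4.7]
gripper_width: 0.0001
finger_force: 2.3
```

Request:
arm_command(
  increments=[0,0,0.0005,0,0,0,1,0,0,0,0,0,0,1,0,0,-0.005,0,0,0,1,0,0,-0.02,0,0,0,1,0,0,-0.05,0,0,0,1,0,0,-0.04,0,0,0,1,-0.04,0,-0.02,0,0,0,1,0,0,0,0,0,0,1,0,0,0,0,0,0,1],
)

```text
time: 24.68
ee_pos: [0.4884, 0.0139, 0.2156]
orientation: [-3.141, -0.0, 1.426]
force: [-0.0, 0.5, 0.0]
gripper_width: -0.0003
finger_force: 0.0
```

```bash
python3 w.py w9|head -1; python3 mb.py w9; python3 mw.py w9
```

```text
[0.4884 0.0139 0.2156] [-179.9    0.    81.8] 65.70646984690485 321.7373309594411 236.38702773401974
3214 top z 0.087 ((494.9747009277344, 53.578224182128906), 24.610376358032227) tilt deg 0.1
knobtop 1720 z 0.1505 ctr [505.9 136.9] size [42.4 13.2] ang 22.2
gate 12361 z 0.106 ctr [573.7  73. ] size [138.6  78.1] ang 81.6
tabtop 667 z 0.1317 ctr [557.9  84.2] size [ 27.7 139.2] ang 38.5
deck 33395 z 0.0999 ctr [536.9  85.4] size [186.1 175.3] ang 82.2
```

View pics/w9.png

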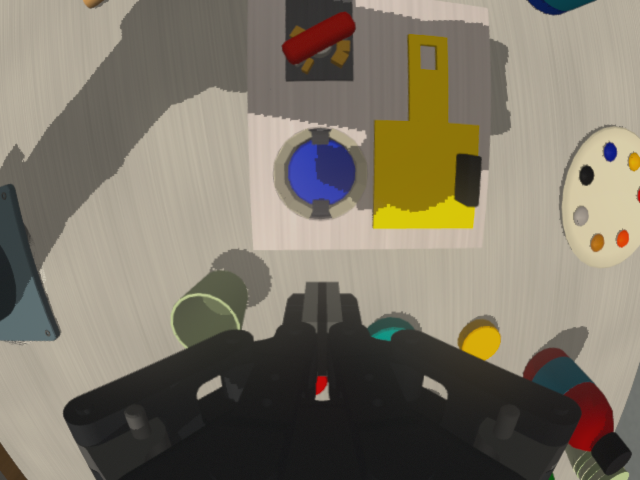

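The cake at (321,172) is level, 13 mm below the deck and under both catches (320,137) and (320,208). The knob is parked, the gate is open, and the arm is clear.

```bash
python3 -c "
from bench import manip
print(manip.job_done())"
```

```text
the job is handed in; nothing more can be done
None
```

The job is handed in, but the hand-in call returned no verdict. At the last look the knob was parked in its notch, the gate was fully open, and the blue cake was level and centred under both catches, with the arm clear.

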